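# Find the concealed catch of the tile-topped sample chest

## Task

The low wooden chest has no handle: one of the six tile panels set flush in its top is a sprung release that looks just like the other five. With the fingertips feel over the panels for the one that gives, press it fully home so that the drawer springs open, then let it come back up flush. Grasp and lift nothing, leave the drawer open, and leave the other things on the table where they are.

Things in the scene. Friction and masses are not known exactly. Their poses are not given: they have to be found in the camera images.
- chest: low wooden chest, fixed to the table, 190 (x) x 246 (y) x 92 (z) mm; origin: centre of its underside, on the table. Its drawer front looks to the chest's own -x (towards the robot, turned by up to 0.3 rad); the drawer comes out up to 45 mm beyond it: keep that space clear. Set in the top are six like panels, each a pair of pale tiles, 72 (x) x 65 (y) mm; five are rigid, one is the sprung catch
- chest_top (a point): centre of the chest's level top, 92 mm above the table, axes as the chest's. The six panels lie flush with the wooden frame, in 2 rows of 3, centres at x = -38 or +38 mm and y = -70, 0 or +70 mm from here; the ribs between them are 4 to 5 mm wide. Which panel is the catch changes each time; only touch tells
- catch (a joint): how far the sprung panel is pressed straight down, m: 0 flush with the chest's top, 0.008 fully home (press past 0.006). It begins to give at about 1 N and takes about 6 N fully home; it lets go of the drawer at about 0.005 and springs back up when released. The drawer takes about 1 s to come out
- drawer (a joint): how far the chest's drawer is out, m: 0 shut and held by the catch, 0.045 fully sprung out; it is driven by its own spring
- glue_tube: tube of glue, 51 x 181 x 34 mm, lying beside the chest on its +y side; loose; origin under its centre
- dropper: small white dropper bottle, 25 x 23 x 87 mm, standing beside the chest on its -y side; loose; origin at the centre of its foot
- pigment_jar_a: small jar with a white cap, 47 mm across, 98 mm high, standing to the right; loose; origin at the centre of its foot
- masking_tape: roll of masking tape lying flat to the left, 104 mm across, 25 mm high; loose; origin under its centre
- bottle_part1: white plastic bottle with a screw cap, 55 mm across, 104 mm high, standing to the right at the back; loose; origin at the centre of its foot
- tile_nippers: red-handled tile nippers, 172 x 63 x 16 mm, lying at the front right; loose; origin under their centre

How it is judged:
By the outcome, as a careful person would: the job done as asked, in the order asked, and still so for the second after the job is handed in, with the robot touching nothing.
It also fails if it takes over 58 s, if anything falls off the work surface, if the arm or the gripper's body presses on something with over 40 N, if the wrist force passes 120 N, or if a joint passes its speed limit or range.

## Robot

A 6-joint arm with a two-finger parallel gripper is mounted at the origin on a cart in front of the work surface, level with it; the furniture and walls round the work are solid. World frame = base frame: x ahead of the robot, y to its left, z up, the work surface at z = 0. Lengths are in m, angles in rad, forces in N, time in s.
With the tool pointing down it reaches from about 0.3 to 0.875 m from the base axis. Payload 6.4 kg.
Tool frame: the origin (TCP) lies on the centre line of the jaws, within the pads' length; the fingertips stand 14 mm ahead of it and the grasp point (between the pads) lies 5 mm behind it (r.tips_ahead is the distance from the TCP to the fingertips, in m); x points along the fingers, y is the direction in which the jaws open and shut, and the axes are right-handed (so a half turn about x gives the same grasp; the last joint's range is limited). The gripper opens to 88 mm and grips with 3 to 60 N. Pads are 18 mm wide; open, the fingers measure 123 mm over their backs; the gripper's body (75 mm by 187 mm) begins 45 mm behind the grasp point.
Start: joints at [1.019, 0.181, 1.607, -0, 1.354, -0.206], TCP at [0.195, 0.541, 0.253] pointing down, gripper open.
Joint ranges: [-2.99, 2.99], [-0.89, 2.07], [0.3, 2.58], [-1.14, 4.28], [0, 2.63], [-3.12, 3.12]. Speed limits (rad/s): [2.57, 2.57, 3.01, 3.14, 3.14, 3.14].

## Interface

Orientations are given as a rotation vector (axis times angle).
In Python, from cell import r gives the robot as it stands.
- The arm moves only by the tool step_arm, never from a script. Its argument "series" is a list of rows, each a list of 3 entries, a list of its own where there are three numbers: the shift along the tool's x, y, z each as a share of 0.1 m, from -1 to 1, then the turn, a rotation vector about the tool's x, y, z each as a share of 360 degrees, from -1 to 1, then the opening, from 0 (shut) to 1 (fully open). In form: [[[x, y, z], [ax, ay, az], gripper], ...]. A call has exactly 8 rows; each row is the pose to reach, as a shift and turn from the pose commanded when the call began, along the tool's axes at that moment, turning the shorter way round; what a row does not reach only later rows make up. A row lasts 1/12 s, in which the tool goes at most 41.7 mm and 7.16 degrees, less where a joint would pass 70% of its speed; a pose out of reach is approached as far as the arm can. A call with a number of a shift or a turn outside -1 to 1 is refused whole. A call with a gripper value outside its range is refused whole. The fingers move at their own pace and stop on an object; "force" is the grip in N (left out, the last holds). Time passes only in rows, so rows that repeat a pose let the fingers close, or fill a call up. It gives the time, the measured TCP pose, the force and the opening at its end, in the units of the state.
- r.get_state(): the state, without advancing time (a new reading comes with each control period).
- r.camera(name): name is "side" or "top"; returns the picture (480x640x3 uint8, red, green, blue); there is no depth.
- r.calibration(name): a dict with "vfov" (degrees; the focal length in pixels is half the picture's height over the tangent of half this angle, whatever the lens; pixels are square), "cx", "cy" (the principal point, pixels), "k1" (the pictures are not rectified: a ray, as slopes to the right and down, at radius r is drawn at 1 + k1 r^2 times it, then the intrinsics apply), "rvec" (rotation vector, rad) and "tvec" (3), from world to camera coordinates, as OpenCV has them. Camera axes: x right, y down, z forward; pixel columns grow to the right and rows downward; lengths in m; the calibration is good to about 2 mm. A picture is of the moment at which its call begins. calibration takes no time and is no camera call.
- r.close_job(): hands the job in, once; it reports no verdict.
The state is a dict: "clock": time; "joints": joint angles; "qvel": joint speeds; "effort": joint torques, N m; "eef_pos": TCP position; "orientation": TCP orientation; "contact_force": force on the tool from outside, world axes, zero at the start; "torque": the same for the moment, N m; "grip_width": opening from 0.0 (shut) to 1.0 (fully open).
Only numpy, scipy, OpenCV 4.12 (cv2) and the standard library are available. Lean on these libraries where they do the work, as an engineer would, in place of code of your own. Each camera call takes 0.05 s, during which the arm holds its last target.

## Working session

There is one attempt and no reset: what is moved stays moved. The work goes in short steps, Python scripts to look and compute and a tool call to move; the robot and the scene stay as the last step left them, time stands still between calls to the robot, and variables do not carry over. Pictures are saved under pics/ and viewed, and the job is handed in when it is done.

Besides the shell and the picture viewer there is one more tool, called after ">>>" as a command line: name --argument value ..., lists and objects as JSON in quotes. step_arm: Moves the arm, as the interface text tells. Its arguments: {"type":"object","properties":{"series":{"type":"array","items":{"type":"array"}},"force":{"type":"number"}},"required":["series"]}

```bash
mkdir -p pics; ls; python3 - <<'E'
from cell import r
import cv2
for n in("top","side"):
    cv2.imwrite(f"pics/{n}0.png",r.camera(n)[:,:,::-1]); print(r.calibration(n))
print(r.get_state(), r.tips_ahead)
E
```

```text
pics
{'vfov': 51.84755862596242, 'cx': 334.06517974891216, 'cy': 243.51823542505443, 'k1': -0.03129852427862741, 'rvec': array([ 2.14277167, -2.11646286,  0.23774739]), 'tvec': array([-0.04158294,  0.57166955,  1.26359073])}
{'vfov': 42.29259029905167, 'cx': 322.6133904980653, 'cy': 237.6037889255157, 'k1': -0.025672256963436155, 'rvec': array([ 2.24613111, -0.61340206,  0.26982279]), 'tvec': array([-0.4960273 ,  0.24208048,  1.36103314])}
{'clock': 0.1, 'joints': array([ 1.01870422e+00,  1.81416894e-01,  1.60787366e+00, -1.15687060e-05,
        1.35378845e+00, -2.06269477e-01]), 'qvel': array([ 2.24100132e-03, -5.90678496e-05, -3.69209189e-03,  1.59020890e-03,
        1.50856178e-03,  1.97941128e-03]), 'effort': array([ 1.99838280e-03, -4.34811580e+01, -3.42698622e+01,  7.05667189e-02,
        3.38299375e-02, -1.53884423e-05]), 'eef_pos': array([0.19464219, 0.54058547, 0.25194485]), 'orientation': array([ 0.2702895 ,  1.5542495 , -0.27247404]), 'contact_force': array([-0.38680129,  0.44871053, -0.91977268]), 'torque': array([ 0.02453074, -0.02091252,  0.00901463]), 'grip_width': 0.9998035203727853} 0.014
```

View pics/top0.png

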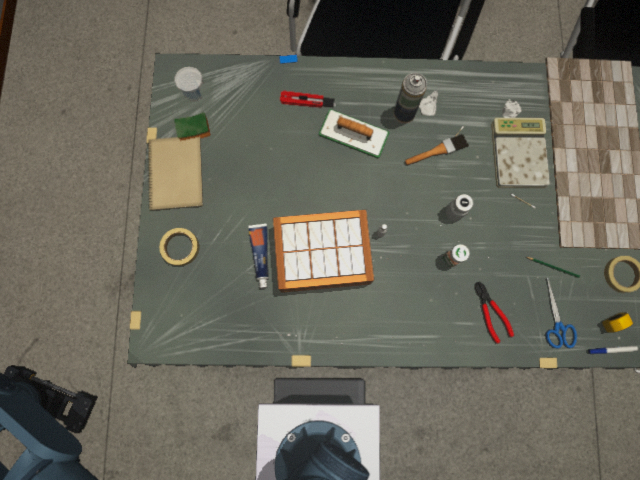

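View pics/side0.png

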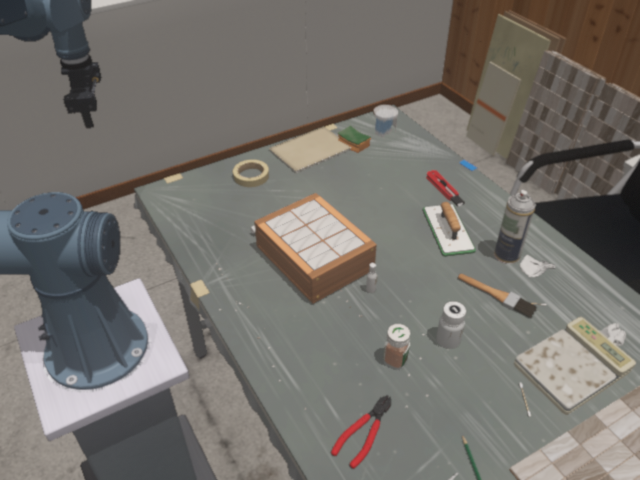

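```bash
python3 - <<'E'
import cv2
a=cv2.imread("pics/top0.png")[190:310,240:400]; cv2.imwrite("pics/c0.png",cv2.resize(a,None,fx=5,fy=5,interpolation=cv2.INTER_CUBIC))
a=cv2.imread("pics/side0.png")[180:310,240:390]; cv2.imwrite("pics/c1.png",cv2.resize(a,None,fx=4,fy=4,interpolation=cv2.INTER_CUBIC))
E
```

```text
(no output)
```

View pics/c0.png

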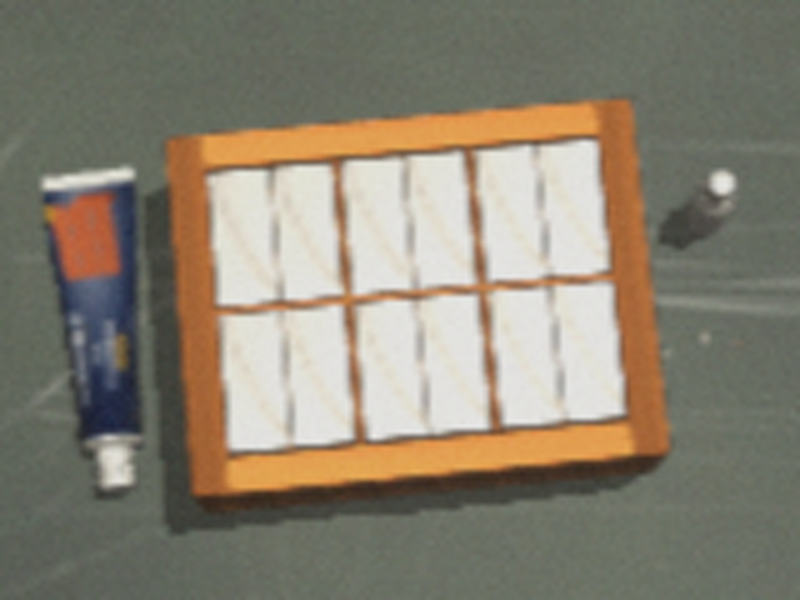

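View pics/c1.png

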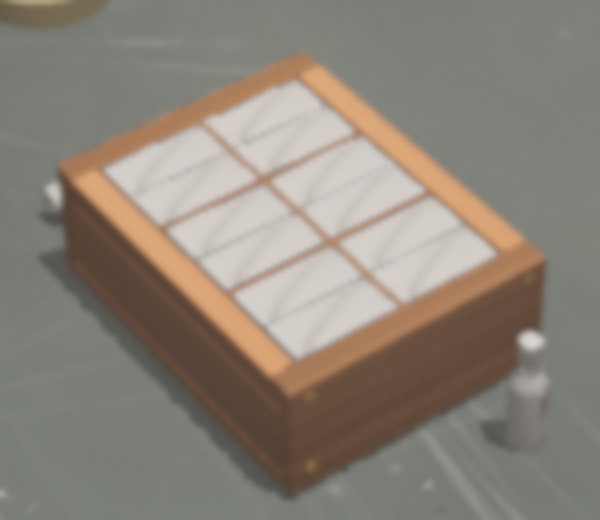

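```bash
cat > h.py <<'E'
import numpy as np, cv2
from scipy.spatial.transform import Rotation as R
def ray(cal,p,z,H=480):
    f=H/2/np.tan(np.radians(cal['vfov']/2)); K=np.array([[f,0,cal['cx']],[0,f,cal['cy']],[0,0,1]])
    n=cv2.undistortPoints(np.array(p,float).reshape(-1,1,2),K,np.array([cal['k1'],0,0,0.])).reshape(-1,2)
    M=R.from_rotvec(cal['rvec']).as_matrix(); C=-M.T@cal['tvec']
    d=np.c_[n,np.ones(len(n))]@M
    return C+d*((z-C[2])/d[:,2])[:,None]
E
python3 - <<'E'
from h import *
from cell import r
up=lambda u,o,s:(np.array(u)+.5)/s-.5+np.array(o)
c0=up([(167,138),(633,100),(667,452),(193,495),(209,172),(600,140),(627,417),(228,452)],(240,190),5)
loc=np.array([(95,123),(95,-123),(-95,-123),(-95,123),(74,102.5),(74,-102.5),(-74,-102.5),(-74,102.5)])/1000
c1=up([(305,55),(547,262),(290,393),(60,170),(295,78),(497,253),(297,360),(103,172)],(240,180),4)
for n,c in(("top",c0),("side",c1)):
    w=ray(r.calibration(n),c,.092)[:,:2]
    m,l=w.mean(0),loc
    H=l.T@(w-m); th=np.arctan2(H[0,1]-H[1,0],H[0,0]+H[1,1])
    Rm=np.array([[np.cos(th),-np.sin(th)],[np.sin(th),np.cos(th)]])
    print(n,m,th,np.round((w-m-l@Rm.T)*1000,1).tolist())
    for x in(.038,-.038):
        print([np.round(m+Rm@[x,y],4).tolist() for y in(.07,0,-.07)])
s=r.get_state(); print(R.from_rotvec(s['orientation']).as_matrix().round(3))
E
```

```text
top [ 0.55195435 -0.00458237] 0.09976470771828234 [[-1.1, -0.1], [-0.9, -0.2], [1.4, 1.8], [0.6, -0.7], [-0.3, -0.1], [-0.0, -1.0], [0.4, -0.2], [-0.0, 0.5]]
[[0.5828, 0.0689], [0.5898, -0.0008], [0.5967, -0.0704]]
[[0.5072, 0.0613], [0.5141, -0.0084], [0.5211, -0.078]]
side [ 0.54916355 -0.00410145] 0.10791402588481565 [[-0.7, -2.9], [-2.3, -1.3], [2.2, 3.5], [1.0, -4.1], [0.6, 2.5], [-0.5, 2.1], [-0.2, 1.3], [-0.1, -1.1]]
[[0.5794, 0.0696], [0.5869, -0.0], [0.5945, -0.0696]]
[[0.5038, 0.0614], [0.5114, -0.0082], [0.5189, -0.0778]]
[[-0.001  0.339  0.941]
 [-0.001  0.941 -0.339]
 [-1.    -0.001 -0.   ]]
```

>>> step_arm --series '[[[0,-0.07,0.12],[-0.009,0,0],0],[[0,-0.14,0.24],[-0.018,0,0],0],[[0,-0.21,0.36],[-0.027,0,0],0],[[0,-0.28,0.48],[-0.036,0,0],0],[[0,-0.35,0.6],[-0.045,0,0],0],[[0,-0.42,0.72],[-0.054,0,0],0],[[0,-0.49,0.84],[-0.063,0,0],0],[[0,-0.56,0.96],[-0.071,0,0],0]]'

```text
clock: 0.77
eef_pos: [0.2664, 0.455, 0.2523]
orientation: [-0.082, 1.57, 0.081]
contact_force: [0.8, -0.1, -1.1]
grip_width: 0.418
```

```bash
cat > st.py <<'E'
from h import *
from cell import r
s=r.get_state(); M=R.from_rotvec(s['orientation']).as_matrix()
p=s['eef_pos']; print(s['clock'],p.round(4),'F',s['contact_force'].round(2),'g',round(s['grip_width'],3)); print(M.round(3).tolist())
c=np.array([.551,-.0045]); th=.102
Rm=np.array([[np.cos(th),-np.sin(th)],[np.sin(th),np.cos(th)]])
print('in chest mm',(Rm.T@(p[:2]-c)*1000).round(1),'tip above top mm',round((p[2]-.014-.092)*1000,2))
for x in(.038,-.038):
  for y in(.07,0,-.07):
    t=np.r_[c+Rm@[x,y],.092+.014]; print(x,y,'shift in tool /0.1m',((M.T@(t-p))*10).round(3))
E
python3 st.py
```

```text
0.7667 [0.2664 0.455  0.2523] F [ 0.77 -0.07 -1.12] g 0.418
[[-0.001, -0.103, 0.995], [-0.001, 0.995, 0.103], [-1.0, -0.001, -0.001]]
in chest mm [-236.3  486.1] tip above top mm 146.27
0.038 0.07 shift in tool /0.1m [ 1.463 -4.163  2.739]
0.038 0 shift in tool /0.1m [ 1.464 -4.863  2.738]
0.038 -0.07 shift in tool /0.1m [ 1.464 -5.563  2.738]
-0.038 0.07 shift in tool /0.1m [ 1.464 -4.163  1.979]
-0.038 0 shift in tool /0.1m [ 1.464 -4.863  1.978]
-0.038 -0.07 shift in tool /0.1m [ 1.465 -5.563  1.978]
```

>>> step_arm --series '[[[0,-0.12,0.09],[0,0,0],0],[[0,-0.25,0.18],[0,0,0],0],[[0,-0.37,0.27],[0,0,0],0],[[0,-0.5,0.36],[0,0,0],0],[[0,-0.62,0.45],[0,0,0],0],[[0,-0.75,0.54],[0,0,0],0],[[0,-0.87,0.63],[0,0,0],0],[[0,-1,0.7],[0,0,0],0]]'

```text
clock: 1.43
eef_pos: [0.3463, 0.3626, 0.2523]
orientation: [-0.079, 1.57, 0.078]
contact_force: [-0.8, -1.6, 0.6]
grip_width: 0.009
```

>>> step_arm --series '[[[0,-0.12,0.09],[0,0,0],0],[[0,-0.25,0.18],[0,0,0],0],[[0,-0.37,0.27],[0,0,0],0],[[0,-0.5,0.36],[0,0,0],0],[[0,-0.62,0.45],[0,0,0],0],[[0,-0.75,0.54],[0,0,0],0],[[0,-0.87,0.63],[0,0,0],0],[[0,-1,0.7],[0,0,0],0]]'

```text
clock: 2.1
eef_pos: [0.4259, 0.2701, 0.2524]
orientation: [-0.079, 1.57, 0.079]
contact_force: [-0.1, 0.2, -0.2]
grip_width: 0.002
```

>>> step_arm --series '[[[0,-0.12,0.09],[0,0,0],0],[[0,-0.25,0.18],[0,0,0],0],[[0,-0.37,0.27],[0,0,0],0],[[0,-0.5,0.36],[0,0,0],0],[[0,-0.62,0.45],[0,0,0],0],[[0,-0.75,0.54],[0,0,0],0],[[0,-0.87,0.63],[0,0,0],0],[[0,-1,0.7],[0,0,0],0]]'

```text
clock: 2.77
eef_pos: [0.5058, 0.1776, 0.2524]
orientation: [-0.079, 1.57, 0.079]
contact_force: [0.2, 0.3, 1.0]
grip_width: 0.002
```

>>> step_arm --series '[[[0.1,-0.12,0.09],[0,0,0],0],[[0.2,-0.25,0.18],[0,0,0],0],[[0.3,-0.37,0.27],[0,0,0],0],[[0.4,-0.5,0.36],[0,0,0],0],[[0.5,-0.62,0.45],[0,0,0],0],[[0.6,-0.75,0.5],[0,0,0],0],[[0.7,-0.87,0.55],[0,0,0],0],[[0.7,-1,0.55],[0,0,0],0]]'

```text
clock: 3.43
eef_pos: [0.5691, 0.0832, 0.1795]
orientation: [-0.078, 1.574, 0.079]
contact_force: [-0.2, -0.3, -0.1]
grip_width: 0.002
```

```bash
python3 st.py
```

```text
3.4333 [0.5691 0.0832 0.1795] F [-0.21 -0.34 -0.05] g 0.002
[[-0.004, -0.1, 0.995], [0.0, 0.995, 0.1], [-1.0, 0.001, -0.004]]
in chest mm [26.9 85.4] tip above top mm 73.47
0.038 0.07 shift in tool /0.1m [ 0.734 -0.155  0.114]
0.038 0 shift in tool /0.1m [ 0.734 -0.855  0.116]
0.038 -0.07 shift in tool /0.1m [ 0.733 -1.555  0.117]
-0.038 0.07 shift in tool /0.1m [ 0.737 -0.156 -0.646]
-0.038 0 shift in tool /0.1m [ 0.737 -0.856 -0.644]
-0.038 -0.07 shift in tool /0.1m [ 0.736 -1.556 -0.643]
```

>>> step_arm --series '[[[0.12,-0.02,0.04],[0,0,0],0],[[0.24,-0.04,0.08],[0,0,0],0],[[0.36,-0.06,0.1],[0,0,0],0],[[0.48,-0.06,0.1],[0,0,0],0],[[0.58,-0.06,0.1],[0,0,0],0],[[0.62,-0.06,0.1],[0,0,0],0],[[0.62,-0.06,0.1],[0,0,0],0],[[0.62,-0.06,0.1],[0,0,0],0]]'

```text
clock: 4.1
eef_pos: [0.5803, 0.0797, 0.1206]
orientation: [-0.079, 1.57, 0.079]
contact_force: [1.3, 0.2, 0.0]
grip_width: 0.005
```

```bash
python3 st.py
```

```text
4.1 [0.5803 0.0797 0.1206] F [1.32 0.23 0.02] g 0.005
[[-0.0, -0.101, 0.995], [0.0, 0.995, 0.101], [-1.0, 0.0, -0.0]]
in chest mm [37.8 80.8] tip above top mm 14.59
0.038 0.07 shift in tool /0.1m [ 0.146 -0.108  0.003]
0.038 0 shift in tool /0.1m [ 0.146 -0.808  0.003]
0.038 -0.07 shift in tool /0.1m [ 0.146 -1.508  0.004]
-0.038 0.07 shift in tool /0.1m [ 0.146 -0.109 -0.757]
-0.038 0 shift in tool /0.1m [ 0.146 -0.809 -0.757]
-0.038 -0.07 shift in tool /0.1m [ 0.146 -1.509 -0.756]
```

>>> step_arm --series '[[[0.03,-0.06,0],[0,0,0],0],[[0.06,-0.11,0],[0,0,0],0],[[0.09,-0.11,0],[0,0,0],0],[[0.11,-0.11,0],[0,0,0],0],[[0.13,-0.11,0],[0,0,0],0],[[0.15,-0.11,0],[0,0,0],0],[[0.15,-0.11,0],[0,0,0],0],[[0.15,-0.11,0],[0,0,0],0]]'

```text
clock: 4.77
eef_pos: [0.5817, 0.0683, 0.1065]
orientation: [-0.079, 1.569, 0.079]
contact_force: [-3.6, -1.0, 6.0]
grip_width: 0.002
```

```bash
python3 st.py|head -3
```

```text
4.7667 [0.5817 0.0683 0.1065] F [-3.6  -1.02  5.99] g 0.002
[[0.0, -0.1, 0.995], [-0.0, 0.995, 0.1], [-1.0, -0.0, 0.0]]
in chest mm [37.9 69.3] tip above top mm 0.46
```

>>> step_arm --series '[[[-0.1,0,0],[0,0,0],0],[[-0.1,-0.2,0],[0,0,0],0],[[-0.1,-0.4,0],[0,0,0],0],[[-0.1,-0.6,0],[0,0,0],0],[[-0.08,-0.7,0],[0,0,0],0],[[-0.04,-0.7,0],[0,0,0],0],[[0,-0.7,0],[0,0,0],0],[[0.01,-0.7,0],[0,0,0],0]]'

```text
clock: 5.43
eef_pos: [0.5884, -0.0008, 0.1042]
orientation: [-0.079, 1.57, 0.079]
contact_force: [-0.5, -3.1, 3.0]
grip_width: 0.007
```

```bash
python3 st.py|head -3
```

```text
5.4333 [ 0.5884 -0.0008  0.1042] F [-0.55 -3.09  2.97] g 0.007
[[-0.0, -0.1, 0.995], [-0.0, 0.995, 0.1], [-1.0, -0.0, -0.0]]
in chest mm [37.6 -0.1] tip above top mm -1.81
```

>>> step_arm --series '[[[0.005,0,0],[0,0,0],0],[[0.01,0,0],[0,0,0],0],[[0.015,0,0],[0,0,0],0],[[0.02,0,0],[0,0,0],0],[[0.025,0,0],[0,0,0],0],[[0.03,0,0],[0,0,0],0],[[0.03,0,0],[0,0,0],0],[[0.03,0,0],[0,0,0],0]]'

```text
clock: 6.1
eef_pos: [0.5885, -0.0008, 0.1017]
orientation: [-0.078, 1.57, 0.079]
contact_force: [-1.8, 2.0, 4.0]
grip_width: 0.005
```

```bash
python3 st.py|head -3
```

```text
6.1 [ 0.5885 -0.0008  0.1017] F [-1.78  2.03  4.  ] g 0.005
[[-0.0, -0.1, 0.995], [0.001, 0.995, 0.1], [-1.0, 0.001, -0.0]]
in chest mm [37.7 -0.1] tip above top mm -4.3
```

It gives: the far middle panel is the catch. I'll press it home.

>>> step_arm --series '[[[0.01,0,0],[0,0,0],0],[[0.02,0,0],[0,0,0],0],[[0.03,0,0],[0,0,0],0],[[0.04,0,0],[0,0,0],0],[[0.05,0,0],[0,0,0],0],[[0.055,0,0],[0,0,0],0],[[0.055,0,0],[0,0,0],0],[[0.055,0,0],[0,0,0],0]]'

```text
clock: 6.77
eef_pos: [0.5887, -0.0008, 0.0983]
orientation: [-0.079, 1.569, 0.079]
contact_force: [-10.5, 5.0, 20.8]
grip_width: 0.008
```

```bash
python3 st.py|head -3
```

```text
6.7667 [ 0.5887 -0.0008  0.0983] F [-10.53   4.97  20.78] g 0.008
[[-0.0, -0.1, 0.995], [0.0, 0.995, 0.1], [-1.0, 0.0, -0.0]]
in chest mm [37.9 -0.2] tip above top mm -7.73
```

>>> step_arm --series '[[[-0.01,0,0],[0,0,0],0],[[-0.01,0,0],[0,0,0],0],[[-0.01,0,0],[0,0,0],0],[[-0.01,0,0],[0,0,0],0],[[-0.01,0,0],[0,0,0],0],[[-0.01,0,0],[0,0,0],0],[[-0.01,0,0],[0,0,0],0],[[-0.01,0,0],[0,0,0],0]]'

```text
clock: 7.43
eef_pos: [0.5886, -0.0008, 0.0983]
orientation: [-0.078, 1.569, 0.079]
contact_force: [-6.0, 3.8, 14.4]
grip_width: 0.008
```

>>> step_arm --series '[[[-0.02,0,0],[0,0,0],0],[[-0.04,0,0],[0,0,0],0],[[-0.06,0,0],[0,0,0],0],[[-0.1,0,0],[0,0,0],0],[[-0.15,0,0],[0,0,0],0],[[-0.25,0,0],[0,0,0],0],[[-0.4,0,0],[0,0,0],0],[[-0.6,0,0],[0,0,0],0]]'

```text
clock: 8.1
eef_pos: [0.5876, -0.0014, 0.1568]
orientation: [-0.078, 1.572, 0.079]
contact_force: [0.4, 0.5, -0.0]
grip_width: 0.002
```

>>> step_arm --series '[[[-0.2,0.1,0],[0,0,0],0],[[-0.4,0.2,0],[0,0,0],0],[[-0.6,0.4,0],[0,0,0],0],[[-0.8,0.6,0],[0,0,0],0],[[-0.8,0.8,0],[0,0,0],0],[[-0.8,1,0],[0,0,0],0],[[-0.8,1,0],[0,0,0],0],[[-0.8,1,0],[0,0,0],0]]'

```text
clock: 8.77
eef_pos: [0.5785, 0.0987, 0.2377]
orientation: [-0.081, 1.569, 0.08]
contact_force: [-0.7, -0.3, -0.1]
grip_width: 0.005
```

>>> step_arm --series '[[[0,0.15,0],[0,0,0],0],[[0,0.3,0],[0,0,0],0],[[0,0.45,0],[0,0,0],0],[[0,0.6,0],[0,0,0],0],[[0,0.8,0],[0,0,0],0],[[0,1,0],[0,0,0],0],[[0,1,0],[0,0,0],0],[[0,1,0],[0,0,0],0]]'

```text
clock: 9.43
eef_pos: [0.5687, 0.1972, 0.237]
orientation: [-0.08, 1.57, 0.079]
contact_force: [0.4, 0.7, -0.2]
grip_width: 0.005
```

```bash
python3 st.py|head -3;  python3 - <<'E'
from cell import r
import cv2
for n in("top","side"):
    cv2.imwrite(f"pics/{n}1.png",r.camera(n)[:,:,::-1])
a=cv2.imread("pics/side1.png")[160:340,220:420]; cv2.imwrite("pics/c3.png",cv2.resize(a,None,fx=3,fy=3,interpolation=cv2.INTER_CUBIC))
E
```

```text
9.4333 [0.5687 0.1972 0.237 ] F [ 0.36  0.71 -0.17] g 0.005
[[-0.0, -0.101, 0.995], [-0.001, 0.995, 0.101], [-1.0, -0.001, -0.0]]
in chest mm [ 38.1 198.9] tip above top mm 131.01
```

View pics/top1.png

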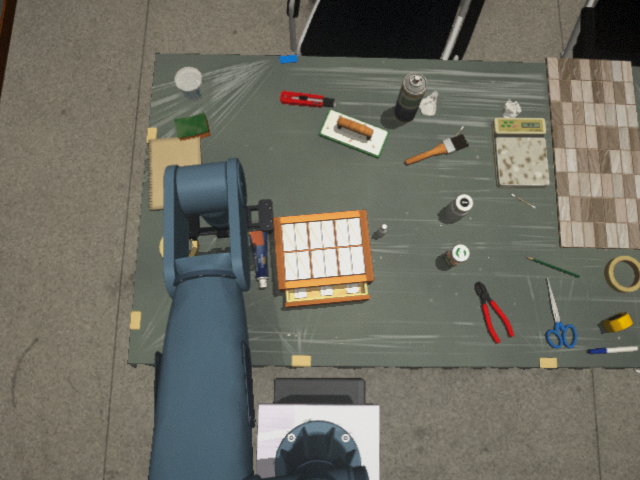

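View pics/c3.png

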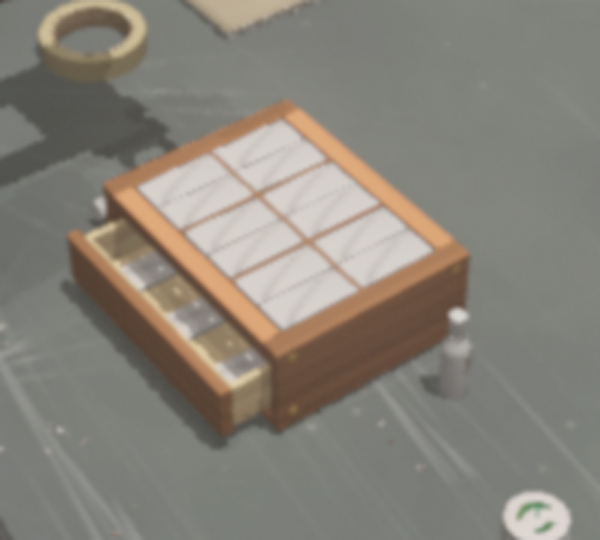

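```bash
python3 - <<'E'
from h import *
from cell import r
b=r.camera("side"); cv2.imwrite("pics/side2.png",b[:,:,::-1])
a=cv2.imread("pics/side0.png");c=cv2.imread("pics/side1.png");b=b[:,:,::-1]
d=lambda p,q,s:np.abs(cv2.GaussianBlur(p,(5,5),0).astype(int)-cv2.GaussianBlur(q,(5,5),0))[s].max()
print('drawer still',d(c,b,np.s_[225:310,235:315]))
for n,s in dict(dropper=np.s_[258:295,364:382],jar=np.s_[322:372,380:415],bottle=np.s_[300:350,435:470],nip=np.s_[395:470,330:395],tiles=np.s_[200:270,270:365]).items(): print(n,d(a,b,s))
# drawer front top edge corners, side crop x3
for p in((70,233),(223,393)):
    w=ray(r.calibration("side"),[((np.array(p)+.5)/3-.5+[220,160])],.07)[0]
    th=.102;print(w.round(3),'chest x',(w[:2]-[.551,-.0045])@[np.cos(th),np.sin(th)])
E
```

```text
drawer still 1
dropper 3
jar 3
bottle 4
nip 4
tiles 126
[0.403 0.091 0.07 ] chest x -0.13786754229472706
[ 0.426 -0.128  0.07 ] chest x -0.1373387130684451
```

```bash
python3 - <<'E'
import cv2
import numpy as np
a,b=[cv2.GaussianBlur(cv2.imread(f"pics/{n}.png"),(5,5),0).astype(int) for n in("side0","side2")]
d=np.abs(a-b).max(2)[150:350,220:420]; 
cv2.imwrite("pics/d.png",cv2.resize(np.clip(d*5,0,255).astype(np.uint8),None,fx=3,fy=3))
E
```

```text
(no output)
```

View pics/d.png

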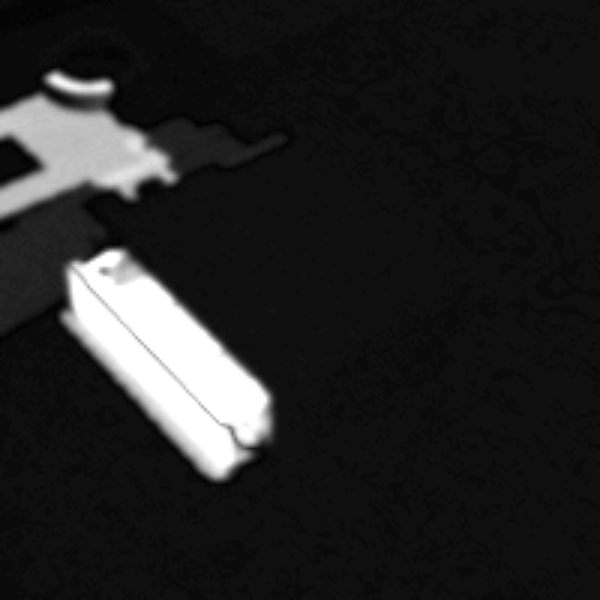

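Only the drawer and the arm's shadow differ from the first picture. The panels look unchanged, so the catch is back up flush. Handing in.

```bash
python3 -c "
from cell import r
print(r.close_job())"
```

```text
the job is handed in; nothing more can be done
None
```

The drawer is open and the job is handed in at about 9.6 s, with the robot clear of everything. The catch was the far middle panel, at x = +38, y = 0 mm on the chest top.

- **Finding it:** I felt two panels with the closed fingertips. The far panel on the +y side was rigid, at 6 N with no travel. The far middle one gave steadily.
- **Pressing it:** It reached its stop about 8 mm down. The force was about 21 N upward on the tool at the stop, and no reading came near a limit.
- **Letting it up:** I then lifted the fingertips away and moved the arm aside.

**Last checks:**
- The drawer is about 43 mm out by the side camera. That figure assumes the height of the drawer front's top edge. The drawer was not moving between two pictures.
- The panels look the same as before the press, so the catch is back up flush.
- The dropper, jar, bottle and nippers have not moved.
- The masking tape was only partly visible, behind the arm and in its shadow, and I did not check the glue tube by numbers. Neither was touched, and what is visible of both is where it was.

One check came back with a large difference over the tiles. A difference picture showed it came only from the edge of the open drawer falling inside the region I compared.

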